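Clear the miniature painter's bench: sort paints and figure into their holders

TASK

Put the loose things on the painting bench away, all standing upright: the two slim dropper bottles one in each bay of the small two-bay wooden rack, the two wide paint jars one in each bay of the large two-bay wooden tray, and the miniature on its cork painting handle on the middle of the round turntable. Leave the cleaning pot and the water cup where they stand.

Things in the scene. Friction and masses are not known exactly. Their poses are not given: they have to be found in the camera images.
- bottle1_mid (a point): squeezable paint dropper bottle of plain white plastic with a white pointed nozzle on top, standing upright; round, 32 mm diameter up to 52 mm height, then a shoulder and a nozzle 18 mm wide tapering to 6 mm; 78 mm high in all, about 40 g. This point is on its axis, half-way up (39 mm above its underside); z runs up its axis. The two bottles are alike and interchangeable
- bottle2_mid (a point): squeezable paint dropper bottle of plain white plastic with a white pointed nozzle on top, standing upright; round, 32 mm diameter up to 52 mm height, then a shoulder and a nozzle 18 mm wide tapering to 6 mm; 78 mm high in all, about 40 g. This point is on its axis, half-way up (39 mm above its underside); z runs up its axis. The two bottles are alike and interchangeable
- jar1_mid (a point): squat round paint jar of plain grey plastic with a flat white screw lid, standing upright; 50 mm diameter, 60 mm high, about 120 g. This point is on its axis, half-way up (30 mm above its underside); z runs up its axis. The two jars are alike and interchangeable
- jar2_mid (a point): squat round paint jar of plain grey plastic with a flat white screw lid, standing upright; 50 mm diameter, 60 mm high, about 120 g. This point is on its axis, half-way up (30 mm above its underside); z runs up its axis. The two jars are alike and interchangeable
- figure_mid (a point): small grey miniature figure fixed on top of a round cork painting handle, standing upright, one loose rigid piece, 72 mm high in all, about 70 g. The handle is a plain cylinder of 34 mm diameter from 9 mm to 46 mm height, with a foot of 42 mm diameter below (5 mm thick, then tapering in); the figure above it stays within 26 mm diameter. This point is on the axis, half-way up (36 mm above its underside), within the handle's gripping part; z runs up the axis
- bottle_rack: the small plywood two-bay rack for dropper bottles, fixed to the bench: 60 mm (its x) by 116 mm (its y), rim 14 mm above the bench. Two square bays 52 mm wide lie side by side along its y axis, their centres at y = +28 mm and -28 mm, x = 0, parted by a 4 mm wall; walls 4 mm thick, bay floor 4 mm above the bench. Origin at the centre of its underside, z up
- jar_tray: the large plywood two-bay tray for jars, fixed to the bench: 82 mm (its x) by 160 mm (its y), rim 12 mm above the bench. Two square bays 74 mm wide lie side by side along its y axis, their centres at y = +39 mm and -39 mm, x = 0, parted by a 4 mm wall; walls 4 mm thick, bay floor 4 mm above the bench. Origin at the centre of its underside, z up
- turntable: round plywood turntable plate on a black foot, 110 mm diameter, flat top 14 mm above the bench; it is fixed and does not turn. Origin at the centre of its underside, z up
- cleaning_pot: bystander: airbrush cleaning pot, a wide glass pot with a grey lid and a wire hanger on its side; 90 mm diameter, 75 mm high, the hanger reaching 65 mm out from the axis along its -y; about 0.5 kg, loose. Origin at the centre of its underside
- water_cup: bystander: open white ceramic rinsing cup, 72 mm rim diameter, 70 mm high, about 0.25 kg, loose. Origin at the centre of its underside
Mind the look-alikes: they are no part of the job. What is shaped like the part that bears bottle1_mid but black is not meant.

How it is judged:
At the end, for the whole second after the job is handed in: Each bay of the small rack holds one dropper bottle standing on the bay's floor, each bay of the large tray one jar standing on the bay's floor, and the figure's handle stands on the turntable within 15 mm of its centre; all within 7 degrees of upright, released and at rest (x of bottle1_mid in the frame of bottle_rack between -0.013 and 0.013 m and z of each of bottle1_mid, bottle2_mid in the frame of bottle_rack below 0.047 m and angle between each of bottle1_mid, bottle2_mid, jar1_mid, jar2_mid, figure_mid's own z axis and vertical below 0.12 rad and x of bottle2_mid in the frame of bottle_rack between -0.013 and 0.013 m and ((y of bottle1_mid in the frame of bottle_rack between 0.015 and 0.041 m and y of bottle2_mid in the frame of bottle_rack between -0.041 and -0.015 m) or (y of bottle2_mid in the frame of bottle_rack between 0.015 and 0.041 m and y of bottle1_mid in the frame of bottle_rack between -0.041 and -0.015 m)) and x of jar1_mid in the frame of jar_tray between -0.014 and 0.014 m and z of each of jar1_mid, jar2_mid in the frame of jar_tray below 0.038 m and x of jar2_mid in the frame of jar_tray between -0.014 and 0.014 m and ((y of jar1_mid in the frame of jar_tray between 0.025 and 0.053 m and y of jar2_mid in the frame of jar_tray between -0.053 and -0.025 m) or (y of jar2_mid in the frame of jar_tray between 0.025 and 0.053 m and y of jar1_mid in the frame of jar_tray between -0.053 and -0.025 m)) and horizontal distance between figure_mid and turntable below 0.015 m and z of figure_mid in the frame of turntable between 0.045 and 0.055 m and linear speed of each of bottle1, bottle2, jar1, jar2, figure below 0.02 m/s); the robot touches nothing.
It fails at once if the cleaning pot is moved more than 25 mm or tipped (distance of cleaning_pot from where it was at the start of the episode above 0.025 m or angle between cleaning_pot's own z axis and vertical above 0.3 rad).
It fails at once if the water cup is moved more than 25 mm or tipped (distance of water_cup from where it was at the start of the episode above 0.025 m or angle between water_cup's own z axis and vertical above 0.3 rad).
It also fails if it takes over 125 s, if anything falls off the work surface, if the arm or the gripper's body presses on something with over 40 N, if the wrist force passes 120 N, or if a joint passes its speed limit or range.

ROBOT

A 6-joint arm with a two-finger parallel gripper is mounted at the origin on the work surface. World frame = base frame: x ahead of the robot, y to its left, z up, the work surface at z = 0. Lengths are in m, angles in rad, forces in N, time in s.
With the tool pointing down it reaches from about 0.375 to 0.9 m from the base axis. Payload 3.1 kg.
Tool frame: the origin (TCP) lies where the fingers leave the gripper's body, on its centre line; the fingertips stand 73 mm ahead of it and the grasp point (between the pads) lies 54 mm ahead of it; z points along the fingers, y is the line along which they close (so a half turn about z gives the same grasp; the last joint's range is limited). The gripper opens to 85 mm and grips with 20 to 120 N. Pads are 22 mm wide; open, the fingers measure 114 mm over their backs; the gripper's body (76 mm by 85 mm) begins 54 mm behind the grasp point. The pads swing forward as they close: fully open they stand 13 mm farther back than shut.
Start: joints at [1.157, 0.527, 1.433, -0, 1.181, -0.178], TCP at [0.145, 0.608, 0.304] pointing down, gripper open.
Joint ranges: [-3.08, 3.08], [-0.75, 2.2], [0.22, 2.44], [-1.43, 4.57], [0, 2.65], [-2.85, 2.85]. Speed limits (rad/s): [2.79, 2.79, 3.14, 3.14, 3.14, 3.14].

INTERFACE

Orientations are given as a unit quaternion [x, y, z, w].
In Python, from station import manip gives the robot as it stands.
- The arm moves only by the shell command python3 -m crank 'ROWS' [FORCE]. ROWS is JSON, a list of rows, each an object with "dp": the shift along the tool's x, y, z normalised to -1 to 1, where 1 is 50 cm, a list of three; "delta_rot": the turn, a rotation vector about the tool's x, y, z normalised to -1 to 1, where 1 is 2 pi rad, a list of three; "fingers": the opening, from -1 (shut) to 1 (fully open). A call has 1 to 12 rows; each row shifts and turns the commanded pose from where the row before left it, along the tool's axes as they then stand; what a row does not reach is not made up. A row lasts 1/12 s, in which the tool goes at most 41.7 mm and 7.16 degrees, less where a joint would pass 70% of its speed; a pose out of reach is approached as far as the arm can. A call with a number of a shift or a turn outside -1 to 1 is refused whole. A call with a gripper value outside its range is refused whole. The fingers move at their own pace and stop on an object; FORCE is the grip in N (left out, the last holds). Time passes only in rows, so rows that do not move let the fingers close. It gives the time, the measured TCP pose, the force, the opening and the grip force at its end, in the units of the state.
- manip.sense(): the state, without advancing time (a new reading comes with each control period).
- manip.snapshot(name): name is "scene" or "top" or "wrist"; returns (picture, depth): 400x640x3 uint8, red, green, blue; 400x640 float32, m along the optical axis (not along the pixel's ray), 0 where there is no reading.
- manip.camera_model(name): a dict with "fx", "fy", "cx", "cy" (pixels), "origin" and "attitude" of the camera in the world. Camera axes: x right, y up, looking along -z (the intrinsics and any distortion apply to the point x, -y, -z); pixel columns grow to the right and rows downward; lengths in m; the calibration is good to about 2 mm. The wrist camera is an equidistant fisheye: a pixel r from the principal point sees the ray r / f radians off the axis. A picture is of the moment at which its call begins: read the wrist's pose just before it. camera_model takes no time and is no camera call; for the wrist camera it gives the pose at the moment of the call.
- manip.sign_off(): hands the job in; it is judged then, once.
The state is a dict: "t": time; "q": joint angles; "qd": joint speeds; "tau": joint torques, N m; "tcp_pos": TCP position; "tool_rot": TCP orientation; "force": force on the tool from outside, world axes, zero at the start; "ft_torque": the same for the moment, N m; "finger_gap": opening from 0.0 (shut) to 1.0 (fully open); "gripper_force": force on a finger pad.
Only numpy, scipy, OpenCV 4.12 (cv2) and the standard library are available. Lean on these libraries where they do the work, as an engineer would, in place of code of your own. Each camera call takes 0.05 s, during which the arm holds its last target. There are 200 camera calls.

## Working session

There is one attempt and no reset: what is moved stays moved. The work goes in short steps, Python scripts to look and compute and a shell command to move; the robot and the scene stay as the last step left them, time stands still between calls to the robot, and variables do not carry over. Pictures are saved under pics/ and viewed, at most 14 in all, crops included, and the job is handed in when it is done.

```bash
ls; mkdir -p pics; python3 - <<'E'
from station import manip
import cv2,numpy as np
for n in("scene","top"):
    im,d=manip.snapshot(n); cv2.imwrite(f"pics/{n}0.png",im[:,:,::-1]); np.savez(f"{n}0.npz",im=im,d=d)
    print(manip.camera_model(n),d.min(),d.max())
print(manip.sense())
E
```

```text
pics
{'fx': 422.2431325419341, 'fy': 422.2431325419341, 'cx': 319.87237068071533, 'cy': 193.48048108762362, 'origin': array([0.91836785, 0.65566503, 0.80915116]), 'attitude': array([0.10643873, 0.36676632, 0.8827303 , 0.2737526 ])} 0.0 3.406101
{'fx': 426.50850995462423, 'fy': 426.50850995462423, 'cx': 317.00488570754413, 'cy': 196.78579199225715, 'origin': array([ 0.35631839, -0.01036759,  1.12097793]), 'attitude': array([ 0.03766357, -0.03743182, -0.7005269 ,  0.71164765])} 0.0 1.9983163
{'t': 0.1, 'q': array([ 1.15751876e+00,  5.28386625e-01,  1.43378533e+00,  1.58245266e-05,
        1.18137321e+00, -1.78501517e-01]), 'qd': array([-0.00078145, -0.00220523, -0.00212871, -0.00061984, -0.00046445,
       -0.00192091]), 'tau': array([-2.98973209e-04, -4.43304920e+01, -1.78585356e+01, -2.46587269e-04,
        3.86943444e-03, -4.40189964e-06]), 'tcp_pos': array([0.14515517, 0.6073949 , 0.30301952]), 'tool_rot': array([ 1.17121547e-01,  9.93117108e-01, -9.31699055e-04, -2.91666767e-04]), 'force': array([ 0.16312609, -0.25221937,  0.76633312]), 'ft_torque': array([0.03412618, 0.02171901, 0.00327256]), 'gripper_force': 0.0, 'finger_gap': 1.0025372544598241}
```

View pics/top0.png

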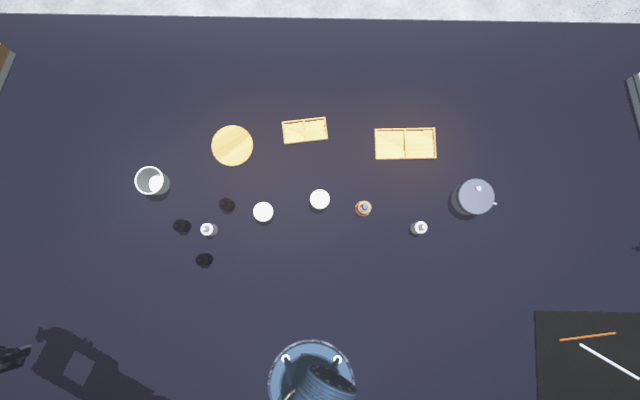

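View pics/scene0.png

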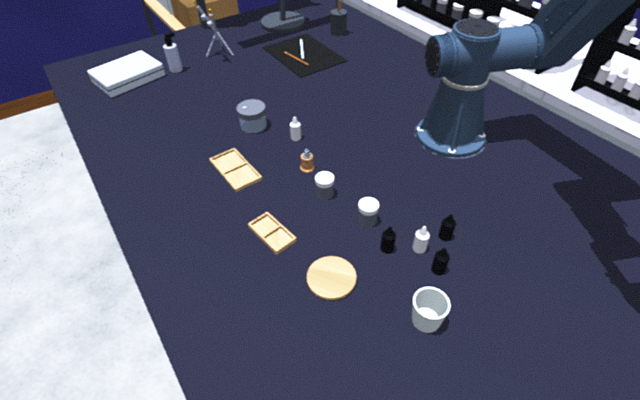

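Top view shows the turntable (232,146), small rack (305,131), tray (405,144), jars (263,212) and (320,199), and the figure (363,208). The white bottles are at (208,229), between three black look-alikes, and (420,228). The cup is at (152,181) and the pot at (473,197). The scene view agrees.

```bash
cat > h.py <<'E'
import numpy as np,cv2
from scipy.spatial.transform import Rotation as R
from station import manip
def rays(m,px):
    px=np.atleast_2d(px).astype(float)
    c=np.c_[(px[:,0]-m['cx'])/m['fx'],-(px[:,1]-m['cy'])/m['fy'],-np.ones(len(px))]
    return R.from_quat(m['attitude']).apply(c)
def onplane(m,px,z):
    d=rays(m,px);o=np.array(m['origin']);return o+d*((z-o[2])/d[:,2])[:,None]
def cloud(m,d):
    v,u=np.mgrid[:d.shape[0],:d.shape[1]]
    P=np.array(m['origin'])+rays(m,np.c_[u.ravel(),v.ravel()])*d.ravel()[:,None]
    P[d.ravel()==0]=np.nan
    return P.reshape(*d.shape,3)
E
python3 - <<'E'
from h import *
m=manip.camera_model('top');f=np.load('top0.npz');im,d=f['im'],f['d'];P=cloud(m,d)
hsv=cv2.cvtColor(im,cv2.COLOR_RGB2HSV)
np.set_printoptions(precision=4,suppress=True)
yl=cv2.inRange(hsv,(10,70,110),(35,255,255))
for n,(u,v),z in(('turn',(232,146),.014),('rack',(305,131),.014),('tray',(405,144),.012)):
    M=np.zeros_like(yl);M[v-30:v+30,u-40:u+40]=yl[v-30:v+30,u-40:u+40]
    M=cv2.morphologyEx(M,cv2.MORPH_CLOSE,np.ones((5,5)))
    c=max(cv2.findContours(M,0,1)[0],key=cv2.contourArea)
    q=onplane(m,c[:,0],z)[:,:2].astype(np.float32)
    r=cv2.minAreaRect(q*1000); pz=P[...,2][M>0]
    print(n,r,np.nanmedian(pz))
for n,(u,v),h,w in(('jarA',(263,212),.06,14),('jarB',(320,199),.06,14),('fig',(363,208),.046,12),('botA',(208,229),.052,11),('botB',(420,228),.052,11),('cup',(152,181),.07,24),('pot',(473,197),.075,28)):
    S=(slice(v-w,v+w),slice(u-w,u+w)); p=P[S].reshape(-1,3)
    for cam in [0]:
        t=p[(p[:,2]>h-.012)]
        x0,x1=t[:,:2].min(0),t[:,:2].max(0)
        print(n,'depth',(x0+x1)/2,x1-x0,np.nanmax(p[:,2]),len(t))
    g=cv2.inRange(im[S],(150,150,150),(255,255,255))
    k=cv2.findContours(g,0,1)[0]
    if k:
        k=max(k,key=cv2.contourArea);(cx,cy),rr=cv2.minEnclosingCircle(k)
        print('   col',onplane(m,[cx+u-w,cy+v-w],h)[0],'diam',2*rr*(1.12-h)/m['fx'])
ms=manip.camera_model('scene');f=np.load('scene0.npz');Q=cloud(ms,f['d'])
for n,(u,v),h,w in(('jarA',(369,207),.06,12),('jarB',(325,181),.06,12),('fig',(307,160),.046,12),('botA',(421,240),.052,13),('botB',(295,129),.052,13)):
    p=Q[v-w:v+w,u-w:u+w].reshape(-1,3);t=p[p[:,2]>h-.012]
    print('scene',n,(t[:,:2].min(0)+t[:,:2].max(0))/2,np.ptp(t[:,:2],axis=0),np.nanmax(p[:,2]),len(t))
E
```

```text
turn ((596.1808471679688, 208.13890075683594), (79.56549072265625, 108.67353820800781), 39.14772033691406) 0.013576701971431682
rack ((651.84228515625, 27.272491455078125), (62.500244140625, 116.75677490234375), 7.7511796951293945) 0.008355741357970903
tray ((620.4417114257812, -239.68319702148438), (83.74728393554688, 163.0555419921875), 0.9087637066841125) 0.006257642935796004
jarA depth [0.4311 0.1239] [0.0474 0.0477] 0.06672624108246361 312
   col [0.4311 0.1257 0.06  ] diam 0.05164949672980817
jarB depth [ 0.4655 -0.0167] [0.0478 0.0455] 0.06727069414838738 309
   col [ 0.4653 -0.0154  0.06  ] diam 0.05032391185451314
fig depth [ 0.4481 -0.1298] [0.0331 0.0328] 0.07718648714867893 142
   col [ 0.4481 -0.1291  0.046 ] diam 0.029595893640620347
botA depth [0.3865 0.2644] [0.0282 0.0312] 0.07929602303947525 138
   col [0.3856 0.2659 0.052 ] diam 0.03371234840457731
botB depth [ 0.3986 -0.27  ] [0.03  0.031] 0.08016435609706596 137
   col [ 0.3984 -0.2689  0.052 ] diam 0.033555047470347675
cup depth [0.5054 0.4091] [0.0685 0.0727] 0.07595258189971132 229
   col [0.5044 0.4105 0.07  ] diam 0.07378533529658517
pot depth [ 0.4778 -0.4039] [0.0876 0.0895] 0.07819567311305486 1047
   col [ 0.476  -0.4066  0.075 ] diam 0.09582857011132034
scene jarA [0.4314 0.1301] [0.0494 0.0504] 0.0634833147752989 290
scene jarB [ 0.4663 -0.0115] [0.0492 0.051 ] 0.06343998287782171 248
scene fig [ 0.4474 -0.1226] [0.0344 0.0299] 0.07315684118647381 118
scene botA [0.3867 0.2697] [0.031  0.0324] 0.078955599380935 171
scene botB [ 0.3999 -0.2603] [0.0297 0.0271] 0.07640763005137452 97
```

```bash
cat >> h.py <<'E'
def go(x,y,z,th):
    s=manip.sense();A=R.from_quat(s['tool_rot']);t=np.radians(th)
    for k in(0,np.pi):
        a=t+k; T=R.from_matrix(np.c_[[-np.sin(-a)*0+np.sin(a-np.pi)*1,np.cos(a),0],[np.cos(a),np.sin(a),0],[0,0,-1]])
        rv=(A.inv()*T).as_rotvec()
        if np.linalg.norm(rv)<1.6: break
    dp=A.inv().apply(np.array([x,y,z])-s['tcp_pos'])
    dp2=T.inv().apply(np.array([x,y,z])-s['tcp_pos'])
    print('t%.1f'%s['t'],'tcp',s['tcp_pos'].round(4),'q6 %.2f'%s['q'][5],'gap %.2f'%s['finger_gap'],'\n  dp now',(dp/.5).round(3),'dp after turn',(dp2/.5).round(3),'rot',(rv/2/np.pi).round(4))
E
python3 - <<'E'
from h import *
m=manip.camera_model('top');f=np.load('top0.npz');P=cloud(m,f['d']);hsv=cv2.cvtColor(f['im'],cv2.COLOR_RGB2HSV)
M=cv2.inRange(hsv,(5,40,70),(40,255,255));M[:, :195]=0;M[:,265:]=0;M[175:]=0
c=max(cv2.findContours(M,0,1)[0],key=cv2.contourArea);q=onplane(m,c[:,0],.014)[:,:2].astype(np.float32)*1000
print('turn',cv2.minEnclosingCircle(q),cv2.fitEllipse(q))
go(.386,.266,.2,40)
E
```

```text
turn ((607.2904052734375, 218.50531005859375), 56.80807876586914) ((607.6187744140625, 218.15570068359375), (109.90097045898438, 111.10960388183594), 132.06983947753906)
t0.1 tcp [0.1452 0.6074 0.303 ] q6 -0.18 gap 1.00 
  dp now [-0.627 -0.552  0.207] dp after turn [-0.833 -0.07   0.206] rot [-0.0003  0.      0.1015]
```

```bash
python3 -m crank '[{"dp":[-0.0523,-0.046,0.01],"delta_rot":[0,0,0],"fingers":0.3},{"dp":[-0.0523,-0.046,0.01],"delta_rot":[0,0,0],"fingers":0.3},{"dp":[-0.0523,-0.046,0.01],"delta_rot":[0,0,0],"fingers":0.3},{"dp":[-0.0523,-0.046,0.01],"delta_rot":[0,0,0],"fingers":0.3},{"dp":[-0.0523,-0.046,0.01],"delta_rot":[0,0,0],"fingers":0.3},{"dp":[-0.0523,-0.046,0.01],"delta_rot":[0,0,0],"fingers":0.3},{"dp":[-0.0523,-0.046,0.01],"delta_rot":[0,0,0],"fingers":0.3},{"dp":[-0.0523,-0.046,0.01],"delta_rot":[0,0,0],"fingers":0.3},{"dp":[-0.0523,-0.046,0.01],"delta_rot":[0,0,0],"fingers":0.3},{"dp":[-0.0523,-0.046,0.01],"delta_rot":[0,0,0],"fingers":0.3},{"dp":[-0.0523,-0.046,0.01],"delta_rot":[0,0,0],"fingers":0.3},{"dp":[-0.0523,-0.046,0.01],"delta_rot":[0,0,0],"fingers":0.3}]' 30
python3 -m crank '[{"dp":[0,0,0],"delta_rot":[0,0,0.017],"fingers":0.3},{"dp":[0,0,0],"delta_rot":[0,0,0.017],"fingers":0.3},{"dp":[0,0,0],"delta_rot":[0,0,0.017],"fingers":0.3},{"dp":[0,0,0],"delta_rot":[0,0,0.017],"fingers":0.3},{"dp":[0,0,0],"delta_rot":[0,0,0.017],"fingers":0.3},{"dp":[0,0,0],"delta_rot":[0,0,0.0165],"fingers":0.3},{"dp":[0,0,0],"delta_rot":[0,0,0],"fingers":0.3}]'
cat >> h.py <<'E'
def wcloud():
    m=manip.camera_model('wrist');im,d=manip.snapshot('wrist')
    v,u=np.mgrid[:400,:640];a=u-m['cx'];b=v-m['cy'];r=np.hypot(a,b)+1e-9;t=r/m['fx']
    k=np.where(t<1.45,np.tan(np.minimum(t,1.45)),np.nan)/r
    c=np.dstack([a*k,-b*k,-np.ones_like(k)])*d[...,None]
    P=np.array(m['origin'])+R.from_quat(m['attitude']).apply(c.reshape(-1,3)).reshape(400,640,3)
    P[d==0]=np.nan
    return im,P
def loc(P,x,y,lo,hi,rad=.035):
    with np.errstate(invalid='ignore'):
        p=P[(np.hypot(P[...,0]-x,P[...,1]-y)<rad)&(P[...,2]>lo)&(P[...,2]<hi)]
    if len(p)<8: print('few',len(p));return
    print('loc',((p[:,:2].min(0)+p[:,:2].max(0))/2).round(4),np.ptp(p[:,:2],axis=0).round(4),'top',p[:,2].max().round(4),len(p))
E
python3 - <<'E'
from h import *
go(.386,.266,.2,40)
im,P=wcloud();cv2.imwrite('pics/w1.png',im[:,:,::-1]);loc(P,.386,.267,.04,.085);loc(P,.386,.267,.062,.085)
go(.386,.266,.095,40)
E
```

```text
t: 1.1
tcp_pos: [0.3869, 0.2649, 0.2435]
tool_rot: [0.117, 0.993, -0.0, -0.0]
force: [0.7, 0.2, -0.4]
finger_gap: 0.649
gripper_force: 0.0
t: 1.68
tcp_pos: [0.3862, 0.2663, 0.2437]
tool_rot: [0.423, 0.906, -0.0, -0.0]
force: [1.0, 0.9, -0.6]
finger_gap: 0.65
gripper_force: 0.0
t1.7 tcp [0.3862 0.2663 0.2437] q6 -0.33 gap 0.65 
  dp now [-0.    -0.001  0.087] dp after turn [-0.    -0.001  0.087] rot [-0.0001 -0.     -0.0003]
loc [0.3843 0.2684] [0.0317 0.0317] top 0.0796 1037
loc [0.384  0.2686] [0.0152 0.0159] top 0.0796 284
t1.7 tcp [0.3862 0.2663 0.2437] q6 -0.34 gap 0.65 
  dp now [-0.    -0.001  0.297] dp after turn [-0.    -0.001  0.297] rot [-0.0001 -0.      0.0003]
```

View pics/w1.png

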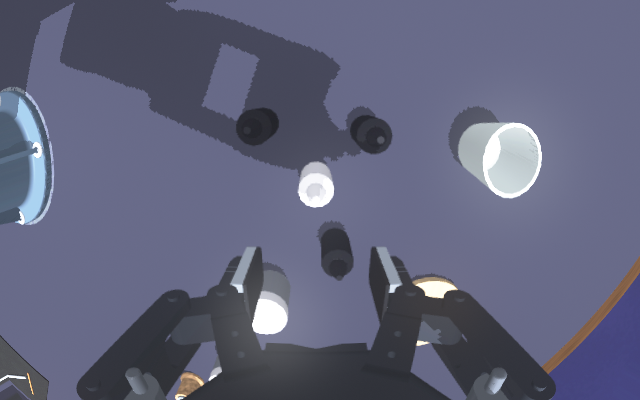

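Wrist view: the white bottle is at (316,185), clear of the black ones at (257,125), (373,133) and (337,255). The depth places it at (0.384, 0.268), so I descend and grip.

```bash
python3 -m crank '[{"dp":[0.005,0,0.05],"delta_rot":[0,0,0],"fingers":0.3},{"dp":[0,0,0.07],"delta_rot":[0,0,0],"fingers":0.3},{"dp":[0,0,0.07],"delta_rot":[0,0,0],"fingers":0.3},{"dp":[0,0,0.06],"delta_rot":[0,0,0],"fingers":0.3},{"dp":[0,0,0.047],"delta_rot":[0,0,0],"fingers":0.3},{"dp":[0,0,0],"delta_rot":[0,0,0],"fingers":0.3},{"dp":[0,0,0],"delta_rot":[0,0,0],"fingers":-0.5},{"dp":[0,0,0],"delta_rot":[0,0,0],"fingers":-0.5},{"dp":[0,0,0],"delta_rot":[0,0,0],"fingers":-0.5},{"dp":[0,0,0],"delta_rot":[0,0,0],"fingers":-0.5},{"dp":[0,0,0],"delta_rot":[0,0,0],"fingers":-0.5},{"dp":[0,0,0],"delta_rot":[0,0,0],"fingers":-0.5}]' 30
python3 -c "
from h import *
go(.648,.055,.095,7.75)"
```

```text
t: 2.73
tcp_pos: [0.3852, 0.2685, 0.0964]
tool_rot: [0.422, 0.906, 0.001, 0.001]
force: [-0.0, 0.0, -0.1]
finger_gap: 0.364
gripper_force: 29.7
t2.7 tcp [0.3852 0.2685 0.0964] q6 -0.33 gap 0.36 
  dp now [-0.665  0.128  0.004] dp after turn [-0.494  0.463  0.003] rot [0.0004 0.     0.0896]
```

```bash
python3 -m crank '[{"dp":[0,0,-0.05],"delta_rot":[0,0,0],"fingers":-0.5},{"dp":[0,0,-0.07],"delta_rot":[0,0,0],"fingers":-0.5},{"dp":[0,0,-0.07],"delta_rot":[0,0,0],"fingers":-0.5},{"dp":[0,0,-0.07],"delta_rot":[0,0,0],"fingers":-0.5},{"dp":[-0.07,0.014,0],"delta_rot":[0,0,0],"fingers":-0.5},{"dp":[-0.07,0.014,0],"delta_rot":[0,0,0],"fingers":-0.5},{"dp":[-0.07,0.014,0],"delta_rot":[0,0,0],"fingers":-0.5},{"dp":[-0.07,0.014,0],"delta_rot":[0,0,0],"fingers":-0.5},{"dp":[-0.07,0.014,0],"delta_rot":[0,0,0],"fingers":-0.5},{"dp":[-0.07,0.014,0],"delta_rot":[0,0,0],"fingers":-0.5},{"dp":[-0.07,0.014,0],"delta_rot":[0,0,0],"fingers":-0.5},{"dp":[-0.07,0.014,0],"delta_rot":[0,0,0],"fingers":-0.5}]'
python3 -m crank '[{"dp":[-0.07,0.014,0],"delta_rot":[0,0,0],"fingers":-0.5},{"dp":[-0.035,0.005,0],"delta_rot":[0,0,0],"fingers":-0.5},{"dp":[0,0,0],"delta_rot":[0,0,0.018],"fingers":-0.5},{"dp":[0,0,0],"delta_rot":[0,0,0.018],"fingers":-0.5},{"dp":[0,0,0],"delta_rot":[0,0,0.018],"fingers":-0.5},{"dp":[0,0,0],"delta_rot":[0,0,0.018],"fingers":-0.5},{"dp":[0,0,0],"delta_rot":[0,0,0.0178],"fingers":-0.5},{"dp":[0,0,0],"delta_rot":[0,0,0],"fingers":-0.5},{"dp":[0,0,0],"delta_rot":[0,0,0],"fingers":-0.5}]'
cat >> h.py <<'E'
def rect(im,P,x,y,rad,zr):
    """minAreaRect of wood-coloured pixels near x,y, rim points only"""
    hsv=cv2.cvtColor(im,cv2.COLOR_RGB2HSV);M=cv2.inRange(hsv,(5,40,70),(40,255,255))>0
    M&=(np.hypot(P[...,0]-x,P[...,1]-y)<rad)&(abs(P[...,2]-zr)<.006)
    q=P[M][:,:2].astype(np.float32)*1000;print('rect',M.sum(),cv2.minAreaRect(q),cv2.minEnclosingCircle(q))
E
python3 - <<'E'
from h import *
im,P=wcloud();cv2.imwrite('pics/w2.png',im[:,:,::-1]);rect(im,P,.652,.027,.085,.012)
loc(P,.4655,-.0155,.045,.07,.05);loc(P,.431,.1255,.045,.07,.05);rect(im,P,.6075,.218,.08,.014)
go(.648,.055,.099,7.75)
E
```

```text
t: 3.73
tcp_pos: [0.6084, 0.0885, 0.2258]
tool_rot: [0.423, 0.906, 0.0, -0.0]
force: [0.2, 0.6, -0.6]
finger_gap: 0.366
gripper_force: 30.0
t: 4.48
tcp_pos: [0.6484, 0.0558, 0.2256]
tool_rot: [0.657, 0.754, -0.0, -0.0]
force: [-0.6, 0.8, -0.2]
finger_gap: 0.364
gripper_force: 30.0
rect 1426 ((650.2589111328125, 40.00333786010742), (61.02943420410156, 94.88195037841797), 7.5815629959106445) ((649.706298828125, 39.83710861206055), 55.886627197265625)
loc [ 0.4642 -0.0127] [0.0511 0.0495] top 0.0623 1723
loc [0.4308 0.1272] [0.0507 0.0498] top 0.0628 1961
rect 5147 ((609.501953125, 197.46571350097656), (109.61164855957031, 64.11424255371094), 6.022715091705322) ((607.1878662109375, 219.0196533203125), 54.87703323364258)
t4.5 tcp [0.6484 0.0558 0.2255] q6 -0.22 gap 0.37 
  dp now [-0.001 -0.001  0.253] dp after turn [-0.001 -0.001  0.253] rot [-0.     -0.      0.0002]
```

View pics/w2.png

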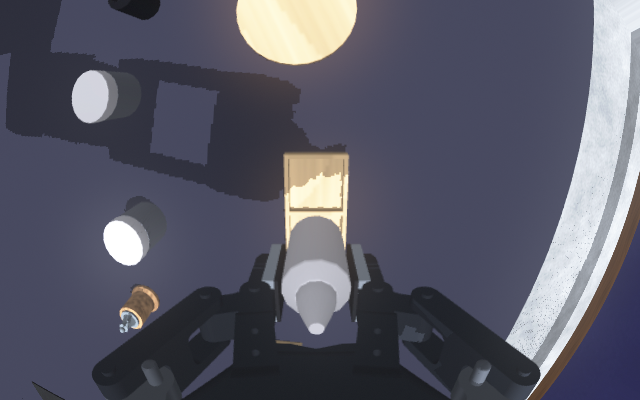

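Wrist view: the rack runs from about (285,155) to (347,250) and is hidden below that by the bottle held upright. The measured centre agrees within 2 mm, so I place it.

```bash
python3 -m crank '[{"dp":[0.002,0,0.05],"delta_rot":[0,0,0],"fingers":-0.5},{"dp":[0,0,0.07],"delta_rot":[0,0,0],"fingers":-0.5},{"dp":[0,0,0.06],"delta_rot":[0,0,0],"fingers":-0.5},{"dp":[0,0,0.04],"delta_rot":[0,0,0],"fingers":-0.5},{"dp":[0,0,0.02],"delta_rot":[0,0,0],"fingers":-0.5},{"dp":[0,0,0.01],"delta_rot":[0,0,0],"fingers":-0.5},{"dp":[0,0,0],"delta_rot":[0,0,0],"fingers":-0.5},{"dp":[0,0,0],"delta_rot":[0,0,0],"fingers":0.3},{"dp":[0,0,0],"delta_rot":[0,0,0],"fingers":0.3},{"dp":[0,0,0],"delta_rot":[0,0,0],"fingers":0.3},{"dp":[0,0,0],"delta_rot":[0,0,0],"fingers":0.3},{"dp":[0,0,0],"delta_rot":[0,0,0],"fingers":0.3}]'
python3 -m crank '[{"dp":[0,0,-0.05],"delta_rot":[0,0,0],"fingers":0.3},{"dp":[0,0,-0.07],"delta_rot":[0,0,0],"fingers":0.4},{"dp":[0,0,-0.07],"delta_rot":[0,0,0],"fingers":0.4},{"dp":[0,0,-0.06],"delta_rot":[0,0,0],"fingers":0.4},{"dp":[0,0,0],"delta_rot":[0,0,0],"fingers":0.4}]'
python3 - <<'E'
from h import *
im,P=wcloud();rect(im,P,.651,.029,.08,.012);loc(P,.648,.056,.045,.085)
go(.399,-.268,.225,0)
E
```

```text
t: 5.53
tcp_pos: [0.6488, 0.0567, 0.1008]
tool_rot: [0.658, 0.753, 0.0, 0.0]
force: [0.8, 0.1, -0.1]
finger_gap: 0.653
gripper_force: 0.0
t: 5.95
tcp_pos: [0.6522, 0.0566, 0.2328]
tool_rot: [0.658, 0.753, 0.004, 0.006]
force: [1.2, 0.2, -0.7]
finger_gap: 0.702
gripper_force: 0.0
rect 1702 ((651.8567504882812, 29.03067398071289), (60.829158782958984, 116.76013946533203), 7.875565052032471) ((651.5101928710938, 29.5980281829834), 64.94984436035156)
loc [0.6485 0.0579] [0.032  0.0308] top 0.0839 1146
t6.0 tcp [0.6508 0.0566 0.2299] q6 -0.22 gap 0.70 
  dp now [-0.576 -0.586  0.006] dp after turn [-0.649 -0.504  0.01 ] rot [0.0015 0.0002 0.0214]
```

```bash
python3 -m crank '[{"dp":[-0.048,-0.0488,0],"delta_rot":[0,0,0],"fingers":0.4},{"dp":[-0.048,-0.0488,0],"delta_rot":[0,0,0],"fingers":0.4},{"dp":[-0.048,-0.0488,0],"delta_rot":[0,0,0],"fingers":0.4},{"dp":[-0.048,-0.0488,0],"delta_rot":[0,0,0],"fingers":0.4},{"dp":[-0.048,-0.0488,0],"delta_rot":[0,0,0],"fingers":0.4},{"dp":[-0.048,-0.0488,0],"delta_rot":[0,0,0],"fingers":0.4},{"dp":[-0.048,-0.0488,0],"delta_rot":[0,0,0],"fingers":0.4},{"dp":[-0.048,-0.0488,0],"delta_rot":[0,0,0],"fingers":0.4},{"dp":[-0.048,-0.0488,0],"delta_rot":[0,0,0],"fingers":0.4},{"dp":[-0.048,-0.0488,0],"delta_rot":[0,0,0],"fingers":0.4},{"dp":[-0.048,-0.0488,0],"delta_rot":[0,0,0],"fingers":0.4},{"dp":[-0.048,-0.0488,0],"delta_rot":[0,0,0],"fingers":0.4}]'
python3 -m crank '[{"dp":[0,0,0],"delta_rot":[0,0,0],"fingers":0.4},{"dp":[0,0,0],"delta_rot":[0,0,0],"fingers":0.4}]'
python3 - <<'E'
from h import *
im,P=wcloud();loc(P,.399,-.267,.03,.085);loc(P,.399,-.267,.062,.085);loc(P,.448,-.129,.02,.046,.04)
rect(im,P,.62,-.239,.11,.010)
go(.399,-.266,.095,7.75)
E
```

```text
t: 7.0
tcp_pos: [0.3952, -0.2684, 0.2245]
tool_rot: [0.658, 0.753, 0.0, -0.001]
force: [1.0, 0.0, 0.6]
finger_gap: 0.696
gripper_force: 0.0
t: 7.17
tcp_pos: [0.3955, -0.2688, 0.2246]
tool_rot: [0.66, 0.751, 0.0, -0.001]
force: [0.3, 0.4, -0.8]
finger_gap: 0.7
gripper_force: 0.0
loc [ 0.3974 -0.2679] [0.0317 0.0329] top 0.0803 1280
loc [ 0.3975 -0.266 ] [0.0161 0.0135] top 0.0803 330
loc [ 0.446 -0.128] [0.0335 0.0335] top 0.046 442
rect 1349 ((620.6752319335938, -238.46884155273438), (84.66622924804688, 160.44349670410156), 2.3512072563171387) ((617.8297729492188, -238.35716247558594), 87.49378967285156)
t7.2 tcp [ 0.3962 -0.2677  0.2247] q6 -0.96 gap 0.70 
  dp now [0.002 0.006 0.259] dp after turn [0.003 0.006 0.259] rot [-0.0001 -0.0003 -0.0005]
```

```bash
python3 -m crank '[{"dp":[0.001,0.002,0.05],"delta_rot":[0,0,0],"fingers":0.3},{"dp":[0,0,0.07],"delta_rot":[0,0,0],"fingers":0.3},{"dp":[0,0,0.07],"delta_rot":[0,0,0],"fingers":0.3},{"dp":[0,0,0.046],"delta_rot":[0,0,0],"fingers":0.3},{"dp":[0,0,0.02],"delta_rot":[0,0,0],"fingers":0.3},{"dp":[0,0,0],"delta_rot":[0,0,0],"fingers":0.3},{"dp":[0,0,0],"delta_rot":[0,0,0],"fingers":-0.5},{"dp":[0,0,0],"delta_rot":[0,0,0],"fingers":-0.5},{"dp":[0,0,0],"delta_rot":[0,0,0],"fingers":-0.5},{"dp":[0,0,0],"delta_rot":[0,0,0],"fingers":-0.5},{"dp":[0,0,0],"delta_rot":[0,0,0],"fingers":-0.5},{"dp":[0,0,0],"delta_rot":[0,0,0],"fingers":-0.5}]'
python3 -m crank '[{"dp":[0,0,-0.05],"delta_rot":[0,0,0],"fingers":-0.5},{"dp":[0,0,-0.07],"delta_rot":[0,0,0],"fingers":-0.5},{"dp":[0,0,-0.07],"delta_rot":[0,0,0],"fingers":-0.5},{"dp":[0,0,-0.07],"delta_rot":[0,0,0],"fingers":-0.5},{"dp":[0,0,0],"delta_rot":[0,0,0],"fingers":-0.5}]'
python3 -m crank '[{"dp":[0.042,0.0531,0],"delta_rot":[0,0,0],"fingers":-0.5},{"dp":[0.042,0.0531,0],"delta_rot":[0,0,0],"fingers":-0.5},{"dp":[0.042,0.0531,0],"delta_rot":[0,0,0],"fingers":-0.5},{"dp":[0.042,0.0531,0],"delta_rot":[0,0,0],"fingers":-0.5},{"dp":[0.042,0.0531,0],"delta_rot":[0,0,0],"fingers":-0.5},{"dp":[0.042,0.0531,0],"delta_rot":[0,0,0],"fingers":-0.5},{"dp":[0.042,0.0531,0],"delta_rot":[0,0,0],"fingers":-0.5},{"dp":[0.042,0.0531,0],"delta_rot":[0,0,0],"fingers":-0.5},{"dp":[0.042,0.0531,0],"delta_rot":[0,0,0],"fingers":-0.5},{"dp":[0.042,0.0531,0],"delta_rot":[0,0,0],"fingers":-0.5},{"dp":[0.042,0.0531,0],"delta_rot":[0,0,0],"fingers":-0.5},{"dp":[0,0,0],"delta_rot":[0,0,0],"fingers":-0.5}]'
python3 - <<'E'
from h import *
im,P=wcloud();cv2.imwrite('pics/w3.png',im[:,:,::-1])
go(.6556,.0013,.1008,7.75)
E
```

```text
t: 8.22
tcp_pos: [0.3982, -0.2676, 0.0985]
tool_rot: [0.658, 0.753, -0.0, 0.001]
force: [-0.3, -0.1, 5.8]
finger_gap: 0.364
gripper_force: 30.2
t: 8.63
tcp_pos: [0.3998, -0.2693, 0.2332]
tool_rot: [0.658, 0.753, -0.001, 0.006]
force: [0.0, -0.7, -0.2]
finger_gap: 0.363
gripper_force: 30.1
t: 9.63
tcp_pos: [0.6599, 0.0052, 0.2269]
tool_rot: [0.657, 0.754, 0.002, 0.001]
force: [0.8, -1.2, -0.4]
finger_gap: 0.365
gripper_force: 30.1
t9.7 tcp [0.6577 0.0033 0.2266] q6 -0.30 gap 0.36 
  dp now [-0.003 -0.005  0.252] dp after turn [-0.003 -0.005  0.252] rot [ 0.0002 -0.      0.0004]
```

View pics/w3.png

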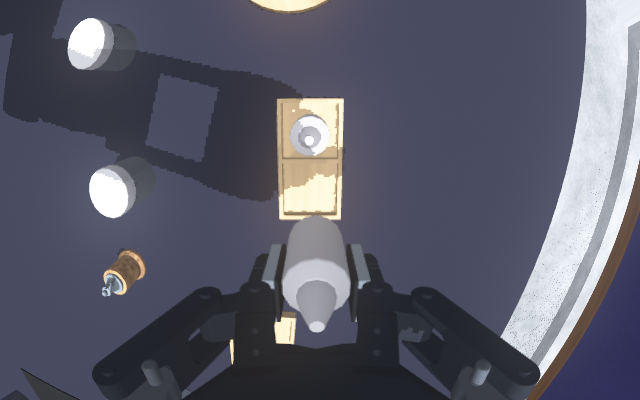

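The first bottle stands in its bay at (309,135), and the second is held upright at (316,270) over the other bay. Lowering it.

```bash
python3 -m crank '[{"dp":[-0.002,-0.003,0.05],"delta_rot":[0,0,0],"fingers":-0.5},{"dp":[0,0,0.07],"delta_rot":[0,0,0],"fingers":-0.5},{"dp":[0,0,0.06],"delta_rot":[0,0,0],"fingers":-0.5},{"dp":[0,0,0.04],"delta_rot":[0,0,0],"fingers":-0.5},{"dp":[0,0,0.02],"delta_rot":[0,0,0],"fingers":-0.5},{"dp":[0,0,0.006],"delta_rot":[0,0,0],"fingers":-0.5},{"dp":[0,0,0],"delta_rot":[0,0,0],"fingers":-0.5},{"dp":[0,0,0],"delta_rot":[0,0,0],"fingers":-0.5}]'
python3 -m crank '[{"dp":[0,0,0],"delta_rot":[0,0,0],"fingers":0.3},{"dp":[0,0,0],"delta_rot":[0,0,0],"fingers":0.3},{"dp":[0,0,0],"delta_rot":[0,0,0],"fingers":0.3},{"dp":[0,0,0],"delta_rot":[0,0,0],"fingers":0.3},{"dp":[0,0,0],"delta_rot":[0,0,0],"fingers":0.3},{"dp":[0,0,-0.05],"delta_rot":[0,0,0],"fingers":0.3},{"dp":[0,0,-0.07],"delta_rot":[0,0,0],"fingers":0.4},{"dp":[0,0,-0.07],"delta_rot":[0,0,0],"fingers":1},{"dp":[0,0,-0.06],"delta_rot":[0,0,0],"fingers":1},{"dp":[0,0,0],"delta_rot":[0,0,0],"fingers":1},{"dp":[0,0,0],"delta_rot":[0,0,0],"fingers":1}]'
python3 - <<'E'
from h import *
im,P=wcloud();rect(im,P,.6518,.029,.08,.012);loc(P,.6556,.0013,.045,.09,.03);loc(P,.648,.056,.045,.085,.03)
go(.464,-.0145,.225,0.9)
E
```

```text
t: 10.35
tcp_pos: [0.6551, -0.0011, 0.1049]
tool_rot: [0.658, 0.753, 0.0, 0.0]
force: [0.8, -0.9, 0.0]
finger_gap: 0.364
gripper_force: 30.0
t: 11.27
tcp_pos: [0.6561, -0.0005, 0.2322]
tool_rot: [0.658, 0.753, 0.001, 0.002]
force: [0.0, -0.3, -0.4]
finger_gap: 1.005
gripper_force: 0.0
rect 1558 ((651.8515014648438, 28.572113037109375), (60.81227111816406, 116.09323120117188), 7.642086982727051) ((651.3046264648438, 28.841339111328125), 64.8767318725586)
loc [ 6.549e-01 -6.000e-04] [0.0314 0.0311] top 0.0843 1143
loc [0.6487 0.0573] [0.0314 0.0319] top 0.084 1219
t11.3 tcp [ 6.549e-01 -3.000e-04  2.301e-01] q6 -0.30 gap 1.00 
  dp now [ 0.023 -0.382  0.01 ] dp after turn [-0.022 -0.382  0.01 ] rot [0.0002 0.     0.0188]
```

```bash
python3 -m crank '[{"dp":[0.004,-0.0637,0],"delta_rot":[0,0,0],"fingers":1},{"dp":[0.004,-0.0637,0],"delta_rot":[0,0,0],"fingers":1},{"dp":[0.004,-0.0637,0],"delta_rot":[0,0,0],"fingers":1},{"dp":[0.004,-0.0637,0],"delta_rot":[0,0,0],"fingers":1},{"dp":[0.004,-0.0637,0],"delta_rot":[0,0,0],"fingers":1},{"dp":[0.003,-0.0637,0],"delta_rot":[0,0,0],"fingers":1},{"dp":[0,0,0],"delta_rot":[0,0,0.0188],"fingers":1},{"dp":[0,0,0],"delta_rot":[0,0,0],"fingers":1},{"dp":[0,0,0],"delta_rot":[0,0,0],"fingers":1}]' 40
python3 - <<'E'
from h import *
im,P=wcloud();loc(P,.4645,-.0145,.05,.07,.04)
go(.464,-.014,.09,.9)
E
```

```text
t: 12.07
tcp_pos: [0.4641, -0.0146, 0.2286]
tool_rot: [0.701, 0.714, -0.0, -0.0]
force: [0.1, -0.1, -1.1]
finger_gap: 1.001
gripper_force: 0.0
loc [ 0.4644 -0.0129] [0.0486 0.0484] top 0.0625 2809
t12.1 tcp [ 0.4648 -0.0148  0.2289] q6 -0.29 gap 1.00 
  dp now [ 0.002 -0.002  0.278] dp after turn [ 0.002 -0.002  0.278] rot [0.     0.     0.0004]
```

```bash
python3 -m crank '[{"dp":[0.0035,0,0.05],"delta_rot":[0,0,0],"fingers":1},{"dp":[0,0,0.07],"delta_rot":[0,0,0],"fingers":1},{"dp":[0,0,0.07],"delta_rot":[0,0,0],"fingers":1},{"dp":[0,0,0.058],"delta_rot":[0,0,0],"fingers":1},{"dp":[0,0,0.03],"delta_rot":[0,0,0],"fingers":1},{"dp":[0,0,0],"delta_rot":[0,0,0],"fingers":1},{"dp":[0,0,0],"delta_rot":[0,0,0],"fingers":-0.2},{"dp":[0,0,0],"delta_rot":[0,0,0],"fingers":-0.2},{"dp":[0,0,0],"delta_rot":[0,0,0],"fingers":-0.2},{"dp":[0,0,0],"delta_rot":[0,0,0],"fingers":-0.2},{"dp":[0,0,0],"delta_rot":[0,0,0],"fingers":-0.2},{"dp":[0,0,0],"delta_rot":[0,0,0],"fingers":-0.2}]' 40
python3 -m crank '[{"dp":[0,0,-0.05],"delta_rot":[0,0,0],"fingers":-0.2},{"dp":[0,0,-0.07],"delta_rot":[0,0,0],"fingers":-0.2},{"dp":[0,0,-0.07],"delta_rot":[0,0,0],"fingers":-0.2},{"dp":[0,0,-0.06],"delta_rot":[0,0,0],"fingers":-0.2},{"dp":[-0.054,0.0437,0],"delta_rot":[0,0,0],"fingers":-0.2},{"dp":[-0.054,0.0437,0],"delta_rot":[0,0,0],"fingers":-0.2},{"dp":[-0.054,0.0437,0],"delta_rot":[0,0,0],"fingers":-0.2},{"dp":[-0.054,0.0437,0],"delta_rot":[0,0,0],"fingers":-0.2},{"dp":[-0.054,0.0437,0],"delta_rot":[0,0,0],"fingers":-0.2},{"dp":[-0.054,0.0437,0],"delta_rot":[0,0,0],"fingers":-0.2},{"dp":[-0.054,0.0437,0],"delta_rot":[0,0,0],"fingers":-0.2},{"dp":[0,0,0],"delta_rot":[0,0,0],"fingers":-0.2}]'
python3 - <<'E'
from h import *
im,P=wcloud();cv2.imwrite('pics/w4.png',im[:,:,::-1])
go(.62,-.2,.095,.9)
E
```

```text
t: 13.12
tcp_pos: [0.4649, -0.013, 0.0916]
tool_rot: [0.701, 0.713, 0.001, 0.001]
force: [-0.7, 1.3, 6.8]
finger_gap: 0.572
gripper_force: 41.6
t: 14.12
tcp_pos: [0.6242, -0.2055, 0.216]
tool_rot: [0.703, 0.712, 0.001, 0.005]
force: [0.9, -0.1, -0.9]
finger_gap: 0.574
gripper_force: 42.4
t14.2 tcp [ 0.6216 -0.2025  0.2153] q6 -0.50 gap 0.57 
  dp now [ 0.006 -0.004  0.241] dp after turn [ 0.005 -0.003  0.241] rot [ 0.0004  0.0003 -0.0004]
```

View pics/w4.png

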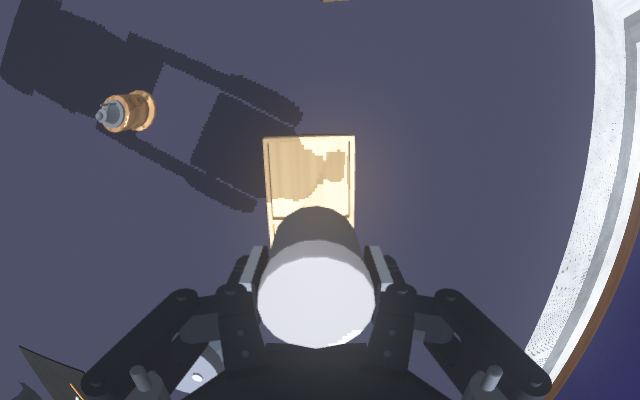

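The jar is held upright at (316,290) over the tray's near bay, and the tray's end is at (263-355,137). Lowering it.

```bash
python3 -m crank '[{"dp":[0.003,-0.002,0.05],"delta_rot":[0,0,0],"fingers":-0.2},{"dp":[0,0,0.07],"delta_rot":[0,0,0],"fingers":-0.2},{"dp":[0,0,0.06],"delta_rot":[0,0,0],"fingers":-0.2},{"dp":[0,0,0.035],"delta_rot":[0,0,0],"fingers":-0.2},{"dp":[0,0,0.015],"delta_rot":[0,0,0],"fingers":-0.2},{"dp":[0,0,0.007],"delta_rot":[0,0,0],"fingers":-0.2},{"dp":[0,0,0],"delta_rot":[0,0,0],"fingers":-0.2},{"dp":[0,0,0],"delta_rot":[0,0,0],"fingers":-0.2}]'
python3 -m crank '[{"dp":[0,0,0],"delta_rot":[0,0,0],"fingers":1},{"dp":[0,0,0],"delta_rot":[0,0,0],"fingers":1},{"dp":[0,0,0],"delta_rot":[0,0,0],"fingers":1},{"dp":[0,0,0],"delta_rot":[0,0,0],"fingers":1},{"dp":[0,0,0],"delta_rot":[0,0,0],"fingers":1},{"dp":[0,0,-0.05],"delta_rot":[0,0,0],"fingers":1},{"dp":[0,0,-0.07],"delta_rot":[0,0,0],"fingers":1},{"dp":[0,0,-0.07],"delta_rot":[0,0,0],"fingers":1},{"dp":[0,0,-0.06],"delta_rot":[0,0,0],"fingers":1},{"dp":[0,0,0],"delta_rot":[0,0,0],"fingers":1},{"dp":[0,0,0],"delta_rot":[0,0,0],"fingers":1}]'
python3 - <<'E'
from h import *
im,P=wcloud();rect(im,P,.62,-.239,.1,.010);loc(P,.62,-.2,.045,.075,.04)
go(.431,.128,.225,.9)
E
```

```text
t: 14.83
tcp_pos: [0.6194, -0.1977, 0.0981]
tool_rot: [0.701, 0.713, 0.0, 0.001]
force: [-0.7, 0.7, -0.4]
finger_gap: 0.576
gripper_force: 42.5
t: 15.75
tcp_pos: [0.62, -0.1984, 0.2246]
tool_rot: [0.701, 0.713, 0.001, 0.003]
force: [0.6, 0.3, -0.8]
finger_gap: 0.999
gripper_force: 0.0
rect 3166 ((621.1541137695312, -238.23931884765625), (82.78155517578125, 161.30819702148438), 2.049251079559326) ((621.5263671875, -237.9796600341797), 89.3666000366211)
loc [ 0.6193 -0.1979] [0.0495 0.0489] top 0.0666 3070
t15.8 tcp [ 0.6189 -0.1979  0.2226] q6 -0.50 gap 1.00 
  dp now [ 0.658 -0.365 -0.006] dp after turn [ 0.658 -0.366 -0.005] rot [0.0002 0.0001 0.    ]
```

```bash
python3 -m crank '[{"dp":[0.0598,-0.0332,0],"delta_rot":[0,0,0],"fingers":1},{"dp":[0.0598,-0.0332,0],"delta_rot":[0,0,0],"fingers":1},{"dp":[0.0598,-0.0332,0],"delta_rot":[0,0,0],"fingers":1},{"dp":[0.0598,-0.0332,0],"delta_rot":[0,0,0],"fingers":1},{"dp":[0.0598,-0.0332,0],"delta_rot":[0,0,0],"fingers":1},{"dp":[0.0598,-0.0332,0],"delta_rot":[0,0,0],"fingers":1},{"dp":[0.0598,-0.0332,0],"delta_rot":[0,0,0],"fingers":1},{"dp":[0.0598,-0.0332,0],"delta_rot":[0,0,0],"fingers":1},{"dp":[0.0598,-0.0332,0],"delta_rot":[0,0,0],"fingers":1},{"dp":[0.0598,-0.0332,0],"delta_rot":[0,0,0],"fingers":1},{"dp":[0.0598,-0.0332,0],"delta_rot":[0,0,0],"fingers":1},{"dp":[0,0,0],"delta_rot":[0,0,0],"fingers":1}]' 40
python3 -m crank '[{"dp":[0,0,0],"delta_rot":[0,0,0],"fingers":1},{"dp":[0,0,0],"delta_rot":[0,0,0],"fingers":1}]'
python3 - <<'E'
from h import *
im,P=wcloud();loc(P,.431,.128,.05,.07,.04)
go(.431,.128,.09,.9)
E
```

```text
t: 16.8
tcp_pos: [0.4251, 0.1317, 0.2202]
tool_rot: [0.7, 0.714, -0.003, -0.004]
force: [-0.5, 0.3, -0.1]
finger_gap: 0.999
gripper_force: 0.0
t: 16.97
tcp_pos: [0.4312, 0.128, 0.2211]
tool_rot: [0.701, 0.713, -0.001, -0.0]
force: [1.5, -0.6, -0.6]
finger_gap: 0.999
gripper_force: 0.0
loc [0.43   0.1276] [0.0491 0.0502] top 0.0622 2986
t17.0 tcp [0.4317 0.1275 0.2213] q6 0.02 gap 1.00 
  dp now [ 0.001 -0.001  0.263] dp after turn [ 0.001 -0.001  0.263] rot [-0.0001  0.     -0.    ]
```

```bash
python3 -m crank '[{"dp":[0,-0.001,0.05],"delta_rot":[0,0,0],"fingers":1},{"dp":[0,0,0.07],"delta_rot":[0,0,0],"fingers":1},{"dp":[0,0,0.07],"delta_rot":[0,0,0],"fingers":1},{"dp":[0,0,0.048],"delta_rot":[0,0,0],"fingers":1},{"dp":[0,0,0.025],"delta_rot":[0,0,0],"fingers":1},{"dp":[0,0,0],"delta_rot":[0,0,0],"fingers":1},{"dp":[0,0,0],"delta_rot":[0,0,0],"fingers":-0.2},{"dp":[0,0,0],"delta_rot":[0,0,0],"fingers":-0.2},{"dp":[0,0,0],"delta_rot":[0,0,0],"fingers":-0.2},{"dp":[0,0,0],"delta_rot":[0,0,0],"fingers":-0.2},{"dp":[0,0,0],"delta_rot":[0,0,0],"fingers":-0.2},{"dp":[0,0,0],"delta_rot":[0,0,0],"fingers":-0.2}]' 40
python3 -m crank '[{"dp":[0,0,-0.05],"delta_rot":[0,0,0],"fingers":-0.2},{"dp":[0,0,-0.07],"delta_rot":[0,0,0],"fingers":-0.2},{"dp":[0,0,-0.07],"delta_rot":[0,0,0],"fingers":-0.2},{"dp":[0,0,-0.07],"delta_rot":[0,0,0],"fingers":-0.2},{"dp":[0,0,0],"delta_rot":[0,0,0],"fingers":-0.2}]'
python3 -m crank '[{"dp":[-0.068,0.0309,0],"delta_rot":[0,0,0],"fingers":-0.2},{"dp":[-0.068,0.0309,0],"delta_rot":[0,0,0],"fingers":-0.2},{"dp":[-0.068,0.0309,0],"delta_rot":[0,0,0],"fingers":-0.2},{"dp":[-0.068,0.0309,0],"delta_rot":[0,0,0],"fingers":-0.2},{"dp":[-0.068,0.0309,0],"delta_rot":[0,0,0],"fingers":-0.2},{"dp":[-0.068,0.0309,0],"delta_rot":[0,0,0],"fingers":-0.2},{"dp":[-0.068,0.0309,0],"delta_rot":[0,0,0],"fingers":-0.2},{"dp":[-0.068,0.0309,0],"delta_rot":[0,0,0],"fingers":-0.2},{"dp":[-0.068,0.0309,0],"delta_rot":[0,0,0],"fingers":-0.2},{"dp":[-0.068,0.0309,0],"delta_rot":[0,0,0],"fingers":-0.2},{"dp":[-0.068,0.0309,0],"delta_rot":[0,0,0],"fingers":-0.2},{"dp":[-0.068,0.0309,0],"delta_rot":[0,0,0],"fingers":-0.2}]'
python3 -m crank '[{"dp":[0,0,0],"delta_rot":[0,0,0],"fingers":-0.2},{"dp":[0,0,0],"delta_rot":[0,0,0],"fingers":-0.2},{"dp":[0,0,0],"delta_rot":[0,0,0],"fingers":-0.2}]'
python3 -c "
from h import *
go(.6226,-.277,.095,.9)"
```

```text
t: 18.02
tcp_pos: [0.4313, 0.1279, 0.0915]
tool_rot: [0.701, 0.713, 0.001, 0.001]
force: [-0.5, -2.4, 7.1]
finger_gap: 0.576
gripper_force: 41.2
t: 18.43
tcp_pos: [0.4333, 0.1286, 0.226]
tool_rot: [0.701, 0.713, 0.005, 0.004]
force: [0.7, 1.1, -2.0]
finger_gap: 0.57
gripper_force: 42.3
t: 19.43
tcp_pos: [0.6224, -0.2781, 0.2193]
tool_rot: [0.702, 0.713, -0.0, -0.001]
force: [-0.3, 0.3, -0.6]
finger_gap: 0.573
gripper_force: 42.2
t: 19.68
tcp_pos: [0.6215, -0.276, 0.2191]
tool_rot: [0.702, 0.713, -0.0, -0.002]
force: [-0.8, 0.1, -0.4]
finger_gap: 0.573
gripper_force: 42.2
t19.7 tcp [ 0.6215 -0.276   0.2191] q6 -0.60 gap 0.57 
  dp now [-0.003  0.003  0.248] dp after turn [-0.002  0.002  0.248] rot [-0.0004 -0.0004 -0.    ]
```

```bash
python3 -m crank '[{"dp":[-0.002,0.002,0.05],"delta_rot":[0,0,0],"fingers":-0.2},{"dp":[0,0,0.07],"delta_rot":[0,0,0],"fingers":-0.2},{"dp":[0,0,0.06],"delta_rot":[0,0,0],"fingers":-0.2},{"dp":[0,0,0.04],"delta_rot":[0,0,0],"fingers":-0.2},{"dp":[0,0,0.017],"delta_rot":[0,0,0],"fingers":-0.2},{"dp":[0,0,0.008],"delta_rot":[0,0,0],"fingers":-0.2},{"dp":[0,0,0],"delta_rot":[0,0,0],"fingers":-0.2},{"dp":[0,0,0],"delta_rot":[0,0,0],"fingers":-0.2}]'
python3 -m crank '[{"dp":[0,0,0],"delta_rot":[0,0,0],"fingers":1},{"dp":[0,0,0],"delta_rot":[0,0,0],"fingers":1},{"dp":[0,0,0],"delta_rot":[0,0,0],"fingers":1},{"dp":[0,0,0],"delta_rot":[0,0,0],"fingers":1},{"dp":[0,0,0],"delta_rot":[0,0,0],"fingers":1},{"dp":[0,0,-0.05],"delta_rot":[0,0,0],"fingers":1},{"dp":[0,0,-0.07],"delta_rot":[0,0,0],"fingers":1},{"dp":[0,0,-0.07],"delta_rot":[0,0,0],"fingers":1},{"dp":[0,0,-0.06],"delta_rot":[0,0,0],"fingers":1},{"dp":[0,0,0],"delta_rot":[0,0,0],"fingers":1},{"dp":[0,0,0],"delta_rot":[0,0,0],"fingers":1}]'
python3 - <<'E'
from h import *
im,P=wcloud();rect(im,P,.6212,-.2382,.1,.010);loc(P,.6226,-.277,.045,.075,.035);loc(P,.6195,-.198,.045,.075,.035)
go(.446,-.1275,.225,.9)
E
```

```text
t: 20.35
tcp_pos: [0.6243, -0.2777, 0.0993]
tool_rot: [0.701, 0.713, 0.0, 0.001]
force: [-0.4, 0.1, -0.7]
finger_gap: 0.575
gripper_force: 42.2
t: 21.27
tcp_pos: [0.6246, -0.2786, 0.2259]
tool_rot: [0.701, 0.713, 0.001, 0.003]
force: [-0.2, 0.0, 1.0]
finger_gap: 1.001
gripper_force: 0.0
rect 3671 ((621.2777709960938, -238.47457885742188), (82.90620422363281, 160.6546630859375), 1.9737178087234497) ((621.0593872070312, -238.3704833984375), 89.04158782958984)
loc [ 0.6242 -0.2778] [0.0488 0.0489] top 0.0666 3035
loc [ 0.6192 -0.1989] [0.0501 0.0492] top 0.067 3391
t21.3 tcp [ 0.6235 -0.2779  0.2236] q6 -0.60 gap 1.00 
  dp now [ 0.306 -0.35  -0.003] dp after turn [ 0.306 -0.35  -0.003] rot [0.0001 0.0001 0.    ]
```

Both jars are in. Next is the figure.

```bash
python3 -m crank '[{"dp":[0.0437,-0.05,0],"delta_rot":[0,0,0],"fingers":0.5},{"dp":[0.0437,-0.05,0],"delta_rot":[0,0,0],"fingers":0.5},{"dp":[0.0437,-0.05,0],"delta_rot":[0,0,0],"fingers":0.5},{"dp":[0.0437,-0.05,0],"delta_rot":[0,0,0],"fingers":0.5},{"dp":[0.0437,-0.05,0],"delta_rot":[0,0,0],"fingers":0.5},{"dp":[0.0437,-0.05,0],"delta_rot":[0,0,0],"fingers":0.5},{"dp":[0.0437,-0.05,0],"delta_rot":[0,0,0],"fingers":0.5},{"dp":[0,0,0],"delta_rot":[0,0,0],"fingers":0.5},{"dp":[0,0,0],"delta_rot":[0,0,0],"fingers":0.5},{"dp":[0,0,0],"delta_rot":[0,0,0],"fingers":0.5}]' 30
python3 - <<'E'
from h import *
im,P=wcloud();loc(P,.446,-.1275,.02,.08,.035);loc(P,.446,-.1275,.04,.048,.03)
go(.446,-.1275,.087,.9)
E
```

```text
t: 22.15
tcp_pos: [0.4463, -0.1279, 0.2222]
tool_rot: [0.701, 0.713, -0.0, -0.0]
force: [-0.0, -1.0, 1.1]
finger_gap: 0.748
gripper_force: 0.0
loc [ 0.4468 -0.1266] [0.0327 0.0337] top 0.0734 1412
loc [ 0.4468 -0.1267] [0.0327 0.0335] top 0.048 550
t22.2 tcp [ 0.447  -0.1285  0.2224] q6 -0.54 gap 0.75 
  dp now [ 0.002 -0.002  0.271] dp after turn [ 0.002 -0.002  0.271] rot [ 0.0001  0.0001 -0.    ]
```

```bash
python3 -m crank '[{"dp":[0.0035,0,0.05],"delta_rot":[0,0,0],"fingers":0.5},{"dp":[0,0,0.07],"delta_rot":[0,0,0],"fingers":0.5},{"dp":[0,0,0.07],"delta_rot":[0,0,0],"fingers":0.5},{"dp":[0,0,0.05],"delta_rot":[0,0,0],"fingers":0.5},{"dp":[0,0,0.028],"delta_rot":[0,0,0],"fingers":0.5},{"dp":[0,0,0],"delta_rot":[0,0,0],"fingers":0.5},{"dp":[0,0,0],"delta_rot":[0,0,0],"fingers":-0.5},{"dp":[0,0,0],"delta_rot":[0,0,0],"fingers":-0.5},{"dp":[0,0,0],"delta_rot":[0,0,0],"fingers":-0.5},{"dp":[0,0,0],"delta_rot":[0,0,0],"fingers":-0.5},{"dp":[0,0,0],"delta_rot":[0,0,0],"fingers":-0.5},{"dp":[0,0,0],"delta_rot":[0,0,0],"fingers":-0.5}]' 30
python3 -m crank '[{"dp":[0,0,-0.05],"delta_rot":[0,0,0],"fingers":-0.5},{"dp":[0,0,-0.07],"delta_rot":[0,0,0],"fingers":-0.5},{"dp":[0,0,-0.07],"delta_rot":[0,0,0],"fingers":-0.5},{"dp":[0,0,-0.07],"delta_rot":[0,0,0],"fingers":-0.5},{"dp":[0,0,0],"delta_rot":[0,0,0],"fingers":-0.5}]'
python3 -m crank '[{"dp":[0.0686,0.0332,0],"delta_rot":[0,0,0],"fingers":-0.5},{"dp":[0.0686,0.0332,0],"delta_rot":[0,0,0],"fingers":-0.5},{"dp":[0.0686,0.0332,0],"delta_rot":[0,0,0],"fingers":-0.5},{"dp":[0.0686,0.0332,0],"delta_rot":[0,0,0],"fingers":-0.5},{"dp":[0.0686,0.0332,0],"delta_rot":[0,0,0],"fingers":-0.5},{"dp":[0.0686,0.0332,0],"delta_rot":[0,0,0],"fingers":-0.5},{"dp":[0.0686,0.0332,0],"delta_rot":[0,0,0],"fingers":-0.5},{"dp":[0.0686,0.0332,0],"delta_rot":[0,0,0],"fingers":-0.5},{"dp":[0.0686,0.0332,0],"delta_rot":[0,0,0],"fingers":-0.5},{"dp":[0.0686,0.0332,0],"delta_rot":[0,0,0],"fingers":-0.5},{"dp":[0,0,0],"delta_rot":[0,0,0],"fingers":-0.5},{"dp":[0,0,0],"delta_rot":[0,0,0],"fingers":-0.5}]'
python3 - <<'E'
from h import *
im,P=wcloud();cv2.imwrite('pics/w5.png',im[:,:,::-1])
go(.6073,.219,.104,.9)
E
```

```text
t: 23.2
tcp_pos: [0.4465, -0.1262, 0.0898]
tool_rot: [0.701, 0.713, 0.0, 0.001]
force: [-0.2, -0.3, 3.6]
finger_gap: 0.381
gripper_force: 30.0
t: 23.62
tcp_pos: [0.4486, -0.1272, 0.2246]
tool_rot: [0.701, 0.713, 0.002, 0.006]
force: [0.3, -0.4, -1.0]
finger_gap: 0.376
gripper_force: 30.1
t: 24.62
tcp_pos: [0.6063, 0.2215, 0.2179]
tool_rot: [0.7, 0.714, -0.0, -0.0]
force: [-0.1, -0.1, -1.3]
finger_gap: 0.381
gripper_force: 30.2
t24.7 tcp [0.6056 0.22   0.2179] q6 0.16 gap 0.38 
  dp now [-0.002  0.004  0.228] dp after turn [-0.002  0.003  0.228] rot [-0.0003  0.0001  0.0003]
```

View pics/w5.png

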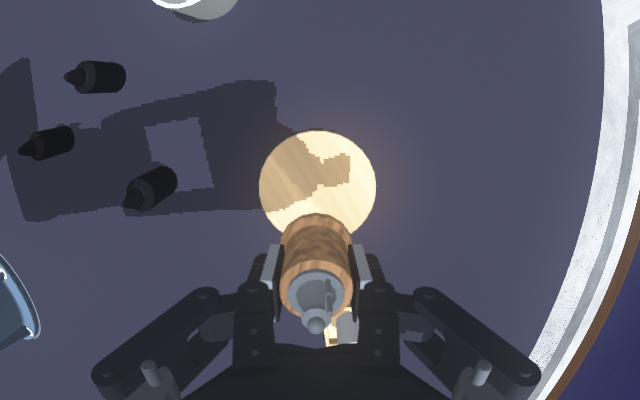

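The figure is held upright at (316,280), with the turntable at (318,187) appearing beyond it, as expected from this angle. Lowering it.

```bash
python3 -m crank '[{"dp":[-0.002,0.003,0.05],"delta_rot":[0,0,0],"fingers":-0.5},{"dp":[0,0,0.07],"delta_rot":[0,0,0],"fingers":-0.5},{"dp":[0,0,0.05],"delta_rot":[0,0,0],"fingers":-0.5},{"dp":[0,0,0.035],"delta_rot":[0,0,0],"fingers":-0.5},{"dp":[0,0,0.015],"delta_rot":[0,0,0],"fingers":-0.5},{"dp":[0,0,0.008],"delta_rot":[0,0,0],"fingers":-0.5},{"dp":[0,0,0],"delta_rot":[0,0,0],"fingers":-0.5},{"dp":[0,0,0],"delta_rot":[0,0,0],"fingers":-0.5}]'
python3 -m crank '[{"dp":[0,0,0],"delta_rot":[0,0,0],"fingers":0.5},{"dp":[0,0,0],"delta_rot":[0,0,0],"fingers":0.5},{"dp":[0,0,0],"delta_rot":[0,0,0],"fingers":0.5},{"dp":[0,0,0],"delta_rot":[0,0,0],"fingers":0.5},{"dp":[0,0,0],"delta_rot":[0,0,0],"fingers":0.5},{"dp":[0,0,-0.05],"delta_rot":[0,0,0],"fingers":0.5},{"dp":[0,0,-0.07],"delta_rot":[0,0,0],"fingers":0.5},{"dp":[0,0,-0.07],"delta_rot":[0,0,0],"fingers":0.5},{"dp":[0,0,-0.06],"delta_rot":[0,0,0],"fingers":0.5},{"dp":[0,0,0],"delta_rot":[0,0,0],"fingers":0.5},{"dp":[0,0,0],"delta_rot":[0,0,0],"fingers":0.5},{"dp":[0,0,0],"delta_rot":[0,0,0],"fingers":0.5}]'
python3 - <<'E'
from h import *
im,P=wcloud();loc(P,.6073,.219,.03,.1,.04);rect(im,P,.6073,.219,.08,.014)
im,d=manip.snapshot('scene');cv2.imwrite('pics/s6.png',im[:,:,::-1])
E
```

```text
t: 25.33
tcp_pos: [0.6086, 0.2179, 0.1059]
tool_rot: [0.702, 0.712, 0.001, 0.0]
force: [-0.3, 0.9, -0.2]
finger_gap: 0.382
gripper_force: 30.1
t: 26.33
tcp_pos: [0.6075, 0.2186, 0.2296]
tool_rot: [0.701, 0.713, -0.0, -0.0]
force: [0.2, -0.4, -0.5]
finger_gap: 0.749
gripper_force: 0.0
loc [0.6087 0.2183] [0.032  0.0338] top 0.0873 1520
rect 5899 ((606.814208984375, 220.6431427001953), (108.66338348388672, 109.27893829345703), 89.27314758300781) ((607.3853149414062, 220.5458221435547), 55.30686569213867)
```

View pics/s6.png

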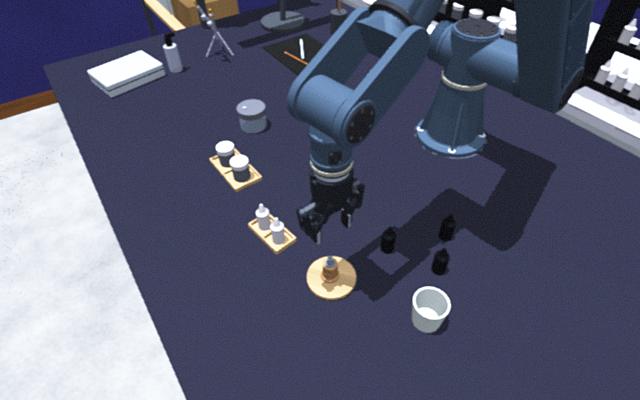

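The jars are in the tray at (232,160), the bottles in the rack at (270,225), and the figure stands on the turntable at (330,268). The pot and cup haven't moved. Handing in.

```bash
python3 -c "
from station import manip
print(manip.sign_off())"
```

```text
the job is handed in; nothing more can be done
None
```

I handed the job in at about 26 s of the 125 s, with both bottles in the rack, both jars in the tray and the figure about 3 mm from the turntable's centre, all standing; the pot and cup were left alone, and sign-off gave no verdict.

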